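# Nest the sweet tubs without jamming them

## Task

Put the two loose tubs away on the stack: nest one in the tub that stands in the wire holder and the other in that one, either first, flats to flats. They come from different makers and do not all sink in equally far, so lower each by feel until it just seats, without dropping it and without pushing it tight, so that the next customer can pull it off with one hand. Leave the jar, the mint tin and the scoop where they are.

Things in the scene. Friction and masses are not known exactly. Their poses are not given: they have to be found in the camera images.
- holder_seat (a point): Tub holder fixed to the counter: a 92 mm square aluminium foot with a square steel-wire fence, 64 mm over its wires, 65 mm high. The point is the centre of the foot's upper face, 7 mm above the counter; x and y square to the fence. The lowest tub stands in it with 2 mm of play and turns a few degrees.
- tub_p_mid (a point): Open light-brown fibre tub standing loose in the holder, rim 107 mm above the counter. A tapered square with broad cut corners: 100 mm tall, 60 mm across the flats at the rim, about 40 mm at the foot, each side leaning 1 in 10. Mouth 52 mm across the flats inside. Site at its centre, 50 mm above its foot; z up, x and y square to the flats (a quarter turn looks the same).
- tub_a_mid (a point): Loose tub upright on the counter, same looks, mouth, height and axes as tub_p; about 120 g. Its top 21 mm is an upright collar 60 mm across, flats 28 mm wide: hold it there; under it a 66 mm flange, 4 mm thick. Makers differ in hidden wall thickness: seated in any other tub, its rim ends somewhere 27 to 47 mm above the rim below; the taper touches, stiffens by about 20 N per mm and jams.
- tub_b_mid (a point): The other loose tub, upright on the counter, alike in looks, collar, mouth, height and axes to tub_a, but of another maker: how far it sinks in is its own, also somewhere from 27 to 47 mm of rim left standing out, whichever tub is below it. A wall brushed off centre may catch for a moment a few mm early and give way as the tubs centre; when seated the push stays.
- sweet_jar_mid (a point): Bystander: a screw-capped jar of sweets, 64 mm wide, 100 mm tall; point at its centre.
- mint_tin_mid (a point): Bystander: flat mint tin, 60 x 90 x 22 mm; point at its centre.
- scoop_mid (a point): Bystander: aluminium sweet scoop lying flat, 46 x 167 x 47 mm; point at its middle, 20 mm up.

How it is judged:
By the outcome, as a careful person would: the job done as asked, in the order asked, and still so for the second after the job is handed in, with the robot touching nothing.
It also fails if it takes over 61 s, if anything falls off the work surface, if the arm or the gripper's body presses on something with over 40 N, if the wrist force passes 120 N, or if a joint passes its speed limit or range.

## Robot

A 6-joint arm with a two-finger parallel gripper is mounted at the origin on a cart in front of the work surface, level with it; the furniture and walls round the work are solid. World frame = base frame: x ahead of the robot, y to its left, z up, the work surface at z = 0. Lengths are in m, angles in rad, forces in N, time in s.
With the tool pointing down it reaches from about 0.25 to 0.775 m from the base axis. Payload 4 kg.
Tool frame: the origin (TCP) lies at the very end of the fingers, on their centre line; the grasp point (between the pads) lies 19 mm behind it (robot.hold_point_z is the distance from the TCP to the grasp point, in m); z points along the fingers, y is the line along which they close (so a half turn about z gives the same grasp; the last joint's range is limited). The gripper opens to 94 mm and grips with 3 to 60 N. Pads are 16 mm wide; open, the fingers measure 119 mm over their backs; the gripper's body (75 mm by 177 mm) begins 78 mm behind the grasp point.
Start: joints at [-1.325, 0.087, 1.371, -0, 1.684, -0.103], TCP at [0.188, -0.517, 0.206] pointing down, gripper open.
Joint ranges: [-3.1, 3.1], [-0.76, 2.03], [0.27, 2.55], [-1.08, 4.22], [0.17, 2.65], [-2.57, 2.57]. Speed limits (rad/s): [2.79, 2.79, 3.14, 3.14, 3.14, 3.14].

## Interface

Orientations are given as [roll, pitch, yaw] about the fixed x, y, z axes, in that order (R = Rz(yaw) Ry(pitch) Rx(roll)).
In Python, from bench import robot gives the robot as it stands.
- The arm moves only by the tool carry_out, never from a script. Its argument "steps" is a list of rows, each a list of 3 entries, a list of its own where there are three numbers: the shift along the tool's x, y, z in m, then the turn about the tool's z in units of 10 degrees (1.0 is 10 degrees), then the closure, from -1 (fully open) to 1 (shut). In form: [[[tx, ty, tz], roll, jaw], ...]. A call has 1 to 10 rows; each row is the pose to reach, as a shift and turn from the pose commanded when the call began, along the tool's axes at that moment; what a row does not reach only later rows make up. A row lasts 1/8 s, in which the tool goes at most 62.5 mm and 10.7 degrees, less where a joint would pass 70% of its speed; a pose out of reach is approached as far as the arm can. A call with a gripper value outside its range is refused whole. The fingers move at their own pace and stop on an object; the grip force is fixed at half the most. Time passes only in rows, so rows that repeat a pose let the fingers close. It gives the time, the measured TCP pose, the force, the opening and the grip force at its end, in the units of the state.
- robot.get_obs(): the state, without advancing time (a new reading comes with each control period).
- robot.snapshot(name): name is "scene" or "top" or "wrist"; returns a dict with "image" (420x560x3 uint8, red, green, blue), "z_map" (420x560 float32, m along the optical axis (not along the pixel's ray), 0 where there is no reading), "mtx" (3x3 intrinsics, pixels), "R" (3x3) and "t" (3): a world point X has camera coordinates R X + t. Camera axes: x right, y down, z forward; pixel columns grow to the right and rows downward; lengths in m; the calibration is good to about 2 mm. A picture is of the moment at which its call begins.
- robot.close_job(): hands the job in; it is judged then, once.
The state is a dict: "time": time; "joint_positions": joint angles; "qvel": joint speeds; "joint_torque": joint torques, N m; "tool_pos": TCP position; "ee_rot": TCP orientation; "wrist_force": force on the tool from outside, world axes, zero at the start; "wrist_torque": the same for the moment, N m; "width": finger opening in m; "finger_force": force on a finger pad.
Only numpy, scipy, OpenCV 4.12 (cv2) and the standard library are available. Lean on these libraries where they do the work, as an engineer would, in place of code of your own. Each camera call takes 0.05 s, during which the arm holds its last target. There are 200 camera calls.

## Working session

There is one attempt and no reset: what is moved stays moved. The work goes in short steps, Python scripts to look and compute and a tool call to move; the robot and the scene stay as the last step left them, time stands still between calls to the robot, and variables do not carry over. Pictures are saved under pics/ and viewed, at most 10 in all, crops included, and the job is handed in when it is done.

Besides the shell and the picture viewer there is one more tool, called after "Emit:" in YAML: its name, and indented under it one key for each argument. carry_out: Moves the arm, as the interface text tells. Its arguments: {"type":"object","properties":{"steps":{"type":"array","items":{"type":"array"}}},"required":["steps"]}

```bash
mkdir -p pics; ls; python3 - <<'E'
from bench import robot
import cv2,numpy as np
o=robot.get_obs();print({k:np.round(v,3) for k,v in o.items()})
a=[]
for n in("top","scene"):
    s=robot.snapshot(n);np.savez(n,**s);cv2.imwrite(f"pics/{n}1.png",s["image"][:,:,::-1]);print(n,s["R"].round(3).tolist(),s["t"].round(3),s["mtx"].round(1).tolist())
E
```

```text
pics
{'time': np.float64(0.0), 'joint_positions': array([-1.325,  0.088,  1.372, -0.   ,  1.684, -0.103]), 'qvel': array([ 0.001, -0.001,  0.   ,  0.001, -0.001,  0.   ]), 'joint_torque': array([-2.0000e-03, -3.4019e+01, -3.0243e+01,  7.2000e-02,  3.3000e-02,
       -0.0000e+00]), 'tool_pos': array([ 0.188, -0.516,  0.204]), 'ee_rot': array([-3.139, -0.   ,  0.349]), 'wrist_force': array([-0.982, -0.591, -0.292]), 'wrist_torque': array([0.013, 0.043, 0.07 ]), 'finger_force': np.float64(0.0), 'width': np.float64(0.094)}
top [[0.001, -1.0, 0.004], [-0.991, -0.001, -0.131], [0.131, -0.004, -0.991]] [-0.09   0.55   1.059] [[421.7, 0.0, 275.3], [0.0, 421.7, 209.3], [0.0, 0.0, 1.0]]
scene [[0.994, 0.104, -0.02], [0.057, -0.683, -0.728], [-0.09, 0.722, -0.686]] [-0.514 -0.032  1.261] [[413.3, 0.0, 284.9], [0.0, 413.3, 206.5], [0.0, 0.0, 1.0]]
```

View pics/top1.png

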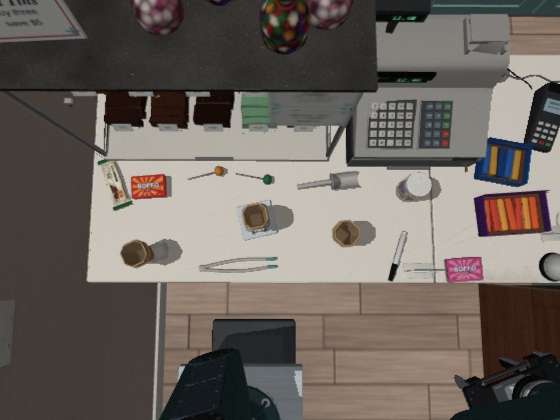

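View pics/scene1.png

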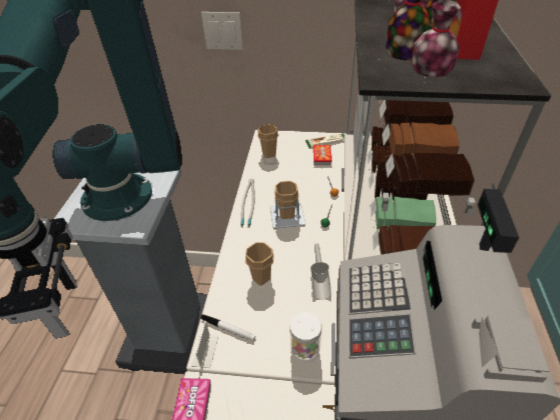

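The top view shows loose tubs near (135,253) and (346,233), and the holder tub at (256,217). The jar is at (413,187), the scoop at (330,182) and the mint tin at (148,186). The scene view agrees. Next I'll measure the rims by depth and by casting rays onto the rim plane.

```bash
cat > h.py <<'E'
import numpy as np,cv2
def world(s):
    z=s["z_map"];v,u=np.mgrid[:z.shape[0],:z.shape[1]];m=s["mtx"]
    c=np.stack([(u-m[0,2])/m[0,0]*z,(v-m[1,2])/m[1,1]*z,z],-1)
    return (c-s["t"])@s["R"]
def ray(s,uv,h):
    m=np.linalg.inv(s["mtx"]);d=np.c_[uv,np.ones(len(uv))]@m.T@s["R"];C=-s["R"].T@s["t"]
    return C+d*((h-C[2])/d[:,2])[:,None]
def rim(s,c,h,r=0.045,tol=0.008):
    W=world(s);k=(abs(W[...,2]-h)<tol)&(s["z_map"]>0)&(np.hypot(W[...,0]-c[0],W[...,1]-c[1])<r)
    p=W[k];uv=np.argwhere(k)[:,::-1].astype(float)
    q=ray(s,uv,h)[:,:2]
    out=[len(p),p[:,2].mean()]
    R=cv2.minAreaRect((q*1000).astype(np.float32))
    return out,np.round(q.mean(0),4),np.round(np.array(R[0])/1000,4),np.round(R[1],1),round(R[2],1)
E
python3 - <<'E'
from h import *
import numpy as np
for n,px in(("top",[(256,217),(135,253),(346,233),(413,187),(345,180),(148,186)]),("scene",[])):
    s=np.load(n+".npz");W=world(s)
    if n=="top":
        g=ray(s,np.array(px,float),0.1);print(g.round(3));G=g
    for c,h in zip(G[:3],(.107,.1,.1)): print(n,rim(s,c[:2],h))
s=np.load("top.npz");W=world(s)
for u,v in[(413,187),(345,180),(148,186),(200,125),(230,155),(200,60),(430,125),(330,130)]:print((u,v),W[v,u].round(3))
E
```

```text
[[ 0.523 -0.042  0.1  ]
 [ 0.435  0.249  0.1  ]
 [ 0.484 -0.261  0.1  ]
 [ 0.598 -0.428  0.1  ]
 [ 0.615 -0.261  0.1  ]
 [ 0.599  0.224  0.1  ]]
top ([142, np.float64(0.10497666793234509)], array([ 0.5263, -0.0389]), array([ 0.5254, -0.0397]), array([59.8, 59.6]), 13.0)
top ([166, np.float64(0.09755071678565276)], array([0.4357, 0.2537]), array([0.4344, 0.2519]), array([60. , 61.5]), 27.1)
top ([145, np.float64(0.0975135028469669)], array([ 0.4855, -0.2634]), array([ 0.4841, -0.2619]), array([59.5, 60.9]), 44.6)
scene ([134, np.float64(0.10327730521645002)], array([ 0.5258, -0.0465]), array([ 0.527 , -0.0468]), array([58.8, 65.8]), 7.0)
scene ([89, np.float64(0.0961249817392139)], array([0.4361, 0.2456]), array([0.4358, 0.2452]), array([59.6, 67.4]), 23.8)
scene ([185, np.float64(0.09673234989264576)], array([ 0.4847, -0.2674]), array([ 0.486 , -0.2689]), array([61.8, 64.4]), 48.5)
(413, 187) [ 0.598 -0.428  0.1  ]
(345, 180) [ 0.635 -0.278 -0.001]
(148, 186) [0.614 0.248 0.02 ]
(200, 125) [0.781 0.114 0.022]
(230, 155) [0.699 0.032 0.019]
(200, 60) [0.722 0.029 0.504]
(430, 125) [ 0.74  -0.46   0.146]
(330, 130) [ 0.766 -0.236  0.029]
```

Emit:
carry_out:
  steps:
    - [[0,0,-0.06],0,-1]
    - [[0.06,-0.02,-0.06],0,-1]
    - [[0.12,-0.045,-0.06],0,-1]
    - [[0.18,-0.07,-0.06],0,-1]
    - [[0.24,-0.09,-0.06],0,-1]
    - [[0.3,-0.115,-0.06],0,-1]
    - [[0.34,-0.13,-0.06],0,-1]
    - [[0.365,-0.138,-0.06],0,-1]
    - [[0.365,-0.138,-0.06],0,-1]
    - [[0.365,-0.138,-0.06],0,-1]

```text
time: 1.35
tool_pos: [0.4832, -0.2629, 0.2651]
ee_rot: [-3.141, 0.001, 0.348]
wrist_force: [0.2, -0.9, -0.0]
width: 0.0938
finger_force: 0.0
```

```bash
python3 - <<'E'
from bench import robot
from h import *
o=robot.get_obs();print(o["time"],o["tool_pos"].round(4),o["ee_rot"].round(3))
s=robot.snapshot("wrist");np.savez("w1",**s);cv2.imwrite("pics/w1.png",s["image"][:,:,::-1]);print(-s["R"].T@s["t"],s["R"].round(2))
print(rim(s,(.484,-.262),.1))
E
```

```text
1.35 [ 0.4832 -0.2629  0.2651] [-3.141e+00  1.000e-03  3.480e-01]
[ 0.55623959 -0.23601336  0.44482948] [[ 0.34 -0.94 -0.  ]
 [-0.91 -0.33  0.27]
 [-0.25 -0.09 -0.96]]
([814, np.float64(0.09884867263095147)], array([ 0.483 , -0.2632]), array([ 0.4842, -0.2627]), array([60.5, 59.8]), 49.3)
```

View pics/w1.png

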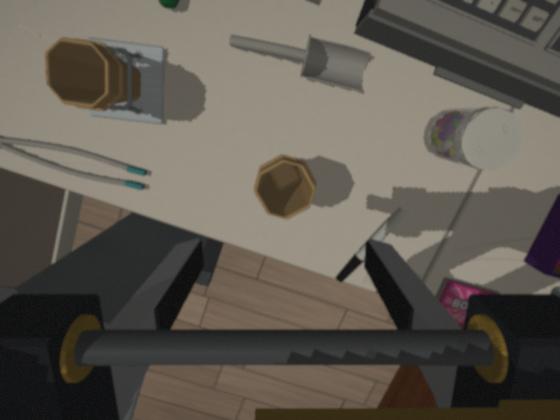

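The wrist view shows tub A with its octagonal rim centred at about (285,187), and the holder stack at the upper left, (80,73). The eight sides are nearly equal, so I have to separate flats from cut corners by their widths.

```bash
cat >> h.py <<'E'
def flats(s,c,h,r=0.045,tol=0.006):
    W=world(s);k=(abs(W[...,2]-h)<tol)&(s["z_map"]>0)&(np.hypot(W[...,0]-c[0],W[...,1]-c[1])<r)
    m=k.astype(np.uint8)
    cn=max(cv2.findContours(m,cv2.RETR_EXTERNAL,cv2.CHAIN_APPROX_NONE)[0],key=len)[:,0].astype(float)
    q=ray(s,cn,h)[:,:2]; H=cv2.convexHull((q*1000).astype(np.float32))[:,0]
    a=np.radians(np.arange(0,180,1.));p=H@np.array([np.cos(a),np.sin(a)])
    w=np.ptp(p,0);f=w[:90]+w[90:]  # sum over both flat pairs
    mid=(p.max(0)+p.min(0))/2
    i=[j for j in range(90) if f[j]==min(f[(j+np.arange(-15,16))%90])]
    c0=np.linalg.lstsq(np.c_[np.cos(a),np.sin(a)],mid,rcond=None)[0]/1000
    return c0.round(4),[(j,round(float(f[j]/2),1)) for j in i],W[...,2][k].max().round(4)
E
python3 - <<'E'
from h import *
s=np.load("w1.npz")
for t in(.004,.006): print(flats(s,(.484,-.262),.1,tol=t)); print(flats(s,(.526,-.04),.107,tol=t))
s=np.load("top.npz")
for c,h in (((.484,-.262),.1),((.4355,.252),.1),((.526,-.04),.107)): print(flats(s,c,h))
s=np.load("w1.npz");im=s["image"]
cv2.imwrite("pics/z1.png",np.hstack([cv2.resize(im[145:230,240:330],(400,378),interpolation=2),cv2.resize(im[25:120,35:135],(398,378),interpolation=2)])[:,:,::-1])
E
```

```text
(array([ 0.484 , -0.2629]), [(4, 62.0), (49, 59.9)], np.float64(0.1034))
(array([ 0.5245, -0.04  ]), [(12, 60.8), (58, 63.5)], np.float64(0.1099))
(array([ 0.4842, -0.2628]), [(4, 62.2), (49, 60.0)], np.float64(0.1034))
(array([ 0.5246, -0.0405]), [(12, 61.7), (58, 63.7)], np.float64(0.1099))
(array([ 0.4847, -0.263 ]), [(7, 61.5), (45, 59.4)], np.float64(0.1023))
(array([0.4348, 0.2526]), [(28, 60.2), (72, 62.3)], np.float64(0.1039))
(array([ 0.5256, -0.0398]), [(14, 59.6), (57, 61.7)], np.float64(0.1109))
```

View pics/z1.png

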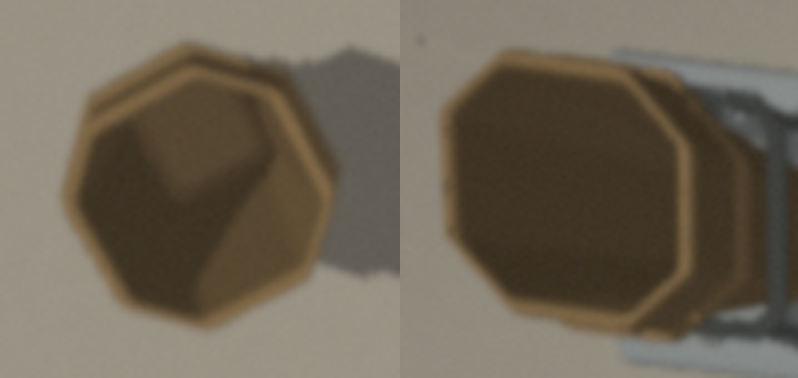

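The widths match the spec: 60.0 mm across flats and 62.2 mm across cut corners.

| Tub | Centre (m) | Flats at |
|---|---|---|
| A | (0.484, −0.263) | 49° |
| P (in holder) | (0.525, −0.040) | about 12.5° |
| B | (0.4345, 0.2525) | 28° |

Next I turn the tool and descend partway over A.

Emit:
carry_out:
  steps:
    - [[0,0,0],-1,-1]
    - [[0,0,0],-2,-1]
    - [[0,0,0.03],-2.9,-1]
    - [[0,0,0.08],-2.9,-1]
    - [[0,0,0.1],-2.9,-1]
    - [[0,0,0.1],-2.9,-1]
    - [[0,0,0.1],-2.9,-1]

```text
time: 2.28
tool_pos: [0.4839, -0.2635, 0.1671]
ee_rot: [3.139, -0.0, 0.854]
wrist_force: [1.0, 0.2, 0.3]
width: 0.0939
finger_force: 0.0
```

```bash
python3 - <<'E'
from bench import robot
from h import *
o=robot.get_obs();print(o["tool_pos"].round(4),o["ee_rot"].round(3),o["joint_positions"].round(2))
s=robot.snapshot("wrist");cv2.imwrite("pics/w2.png",s["image"][:,:,::-1])
print(flats(s,(.484,-.262),.1,tol=.004))
E
```

```text
[ 0.4839 -0.2635  0.1671] [ 3.139 -0.     0.854] [-0.6   0.1   1.43 -0.    1.61  0.12]
(array([ 0.484 , -0.2627]), [(4, 61.8), (49, 59.9)], np.float64(0.1026))
```

Emit:
carry_out:
  steps:
    - [[0,0,0.04],0,-1]
    - [[0,0,0.07],0,-1]
    - [[0,0,0.085],0,-1]
    - [[0,0,0.085],0,-1]
    - [[0,0,0.085],0,1]
    - [[0,0,0.085],0,1]
    - [[0,0,0.085],0,1]
    - [[0,0,0.085],0,1]
    - [[0,0,0.085],0,1]

```text
time: 3.45
tool_pos: [0.4841, -0.2627, 0.081]
ee_rot: [3.141, -0.0, 0.855]
wrist_force: [0.5, -0.1, 1.7]
width: 0.0598
finger_force: 30.0
```

Emit:
carry_out:
  steps:
    - [[0,0,-0.03],0,1]
    - [[0,0,-0.08],0,1]
    - [[0,0,-0.13],0,1]
    - [[0.03,-0.018,-0.14],0.6,1]
    - [[0.07,-0.041,-0.14],1.4,1]
    - [[0.11,-0.065,-0.14],2.2,1]
    - [[0.15,-0.089,-0.14],3,1]
    - [[0.18,-0.106,-0.14],3.65,1]
    - [[0.195,-0.115,-0.14],3.65,1]
    - [[0.195,-0.115,-0.14],3.65,1]

```text
time: 4.7
tool_pos: [0.5249, -0.0394, 0.2201]
ee_rot: [3.141, 0.001, 0.221]
wrist_force: [-0.1, -0.3, -1.3]
width: 0.0598
finger_force: 30.0
```

```bash
python3 - <<'E'
from bench import robot
from h import *
o=robot.get_obs();print(o["tool_pos"].round(4),o["ee_rot"].round(3),o["wrist_force"].round(2),o["width"])
s=robot.snapshot("wrist");t=robot.snapshot("top")
h=o["tool_pos"][2]+.019
for q in(s,t):
  for c,z in(((.525,-.04),h),((.525,-.04),.107)):
    try: print(z,flats(q,c,z,tol=.004))
    except Exception as e: print(e)
cv2.imwrite("pics/w3.png",np.hstack([s["image"][:,80:480],cv2.resize(t["image"][160:280,190:310],(400,420))])[:,:,::-1])
E
```

```text
[ 0.5249 -0.0394  0.2201] [3.141e+00 1.000e-03 2.210e-01] [-0.09 -0.25 -1.31] 0.059787405724926496
0.23913045669858055 (array([ 0.5259, -0.0387]), [(13, 72.8), (57, 67.9)], np.float64(0.2431))
0.107 (array([ 0.5342, -0.0367]), [(13, 45.8), (58, 53.7)], np.float64(0.1093))
0.23913045669858055 (array([ 0.5003, -0.0385]), [(87, 24.1)], np.float64(0.241))
0.107 (array([ 0.5025, -0.0325]), [(79, 24.2)], np.float64(0.1087))
```

View pics/w3.png

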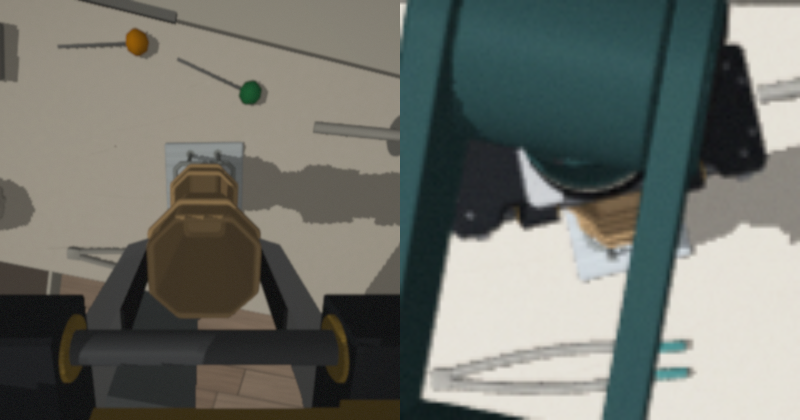

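The wrist view (left half) shows the held tub centred between the fingers at about (205,258), square to the lower tub's rim at (203,185). Next I lower it to 10 mm above the earliest seating height.

Emit:
carry_out:
  steps:
    - [[0,0,0.03],0,1]
    - [[0,0,0.055],0,1]
    - [[0,0,0.07],0,1]
    - [[0,0,0.075],0,1]
    - [[0,0,0.075],0,1]

```text
time: 5.42
tool_pos: [0.5252, -0.0404, 0.1458]
ee_rot: [3.141, -0.0, 0.217]
wrist_force: [-0.1, -0.5, -1.0]
width: 0.0596
finger_force: 30.0
```

Emit:
carry_out:
  steps:
    - [[0,0,0.005],0,1]
    - [[0,0,0.009],0,1]
    - [[0,0,0.009],0,1]
    - [[0,0,0.009],0,1]

```text
time: 5.92
tool_pos: [0.5251, -0.0399, 0.1366]
ee_rot: [3.141, -0.0, 0.218]
wrist_force: [-0.0, 0.1, -1.9]
width: 0.06
finger_force: 30.0
```

Emit:
carry_out:
  steps:
    - [[0,0,0.001],0,1]
    - [[0,0,0.001],0,1]
    - [[0,0,0.001],0,1]

```text
time: 6.3
tool_pos: [0.5251, -0.0399, 0.1355]
ee_rot: [3.141, -0.0, 0.218]
wrist_force: [-0.1, -0.4, -1.5]
width: 0.0597
finger_force: 30.0
```

Emit:
carry_out:
  steps:
    - [[0,0,0.001],0,1]
    - [[0,0,0.001],0,1]
    - [[0,0,0.001],0,1]

```text
time: 6.68
tool_pos: [0.525, -0.0399, 0.1344]
ee_rot: [3.142, 0.0, 0.218]
wrist_force: [-0.1, 0.2, -0.7]
width: 0.0593
finger_force: 30.0
```

Emit:
carry_out:
  steps:
    - [[0,0,0.001],0,1]
    - [[0,0,0.001],0,1]
    - [[0,0,0.001],0,1]

```text
time: 7.05
tool_pos: [0.525, -0.0399, 0.1335]
ee_rot: [3.141, 0.0, 0.218]
wrist_force: [1.1, 0.2, -1.4]
width: 0.0596
finger_force: 30.0
```

Emit:
carry_out:
  steps:
    - [[0,0,0.001],0,1]
    - [[0,0,0.001],0,1]
    - [[0,0,0.001],0,1]

```text
time: 7.42
tool_pos: [0.525, -0.0399, 0.1325]
ee_rot: [3.142, -0.0, 0.218]
wrist_force: [0.1, 1.0, -1.6]
width: 0.0595
finger_force: 30.0
```

Emit:
carry_out:
  steps:
    - [[0,0,0.001],0,1]
    - [[0,0,0.001],0,1]
    - [[0,0,0.001],0,1]

```text
time: 7.8
tool_pos: [0.525, -0.0399, 0.1315]
ee_rot: [3.141, 0.0, 0.218]
wrist_force: [-0.2, -0.7, -0.8]
width: 0.06
finger_force: 30.0
```

Emit:
carry_out:
  steps:
    - [[0,0,0.001],0,1]
    - [[0,0,0.001],0,1]
    - [[0,0,0.001],0,1]

```text
time: 8.18
tool_pos: [0.525, -0.0398, 0.1304]
ee_rot: [3.142, 0.0, 0.218]
wrist_force: [0.2, -0.6, -2.1]
width: 0.0596
finger_force: 30.0
```

Emit:
carry_out:
  steps:
    - [[0,0,0.001],0,1]
    - [[0,0,0.001],0,1]
    - [[0,0,0.001],0,1]

```text
time: 8.55
tool_pos: [0.525, -0.0398, 0.1295]
ee_rot: [3.142, 0.0, 0.218]
wrist_force: [-0.3, -0.1, -0.9]
width: 0.0598
finger_force: 30.0
```

Emit:
carry_out:
  steps:
    - [[0,0,0.001],0,1]
    - [[0,0,0.001],0,1]
    - [[0,0,0.001],0,1]

```text
time: 8.93
tool_pos: [0.525, -0.0398, 0.1284]
ee_rot: [-3.142, 0.0, 0.218]
wrist_force: [0.3, 0.3, -1.6]
width: 0.0596
finger_force: 30.0
```

Emit:
carry_out:
  steps:
    - [[0,0,0.001],0,1]
    - [[0,0,0.001],0,1]
    - [[0,0,0.001],0,1]

```text
time: 9.3
tool_pos: [0.525, -0.0398, 0.1274]
ee_rot: [-3.142, 0.0, 0.218]
wrist_force: [-0.4, 0.5, -1.2]
width: 0.0597
finger_force: 30.0
```

Emit:
carry_out:
  steps:
    - [[0,0,0.001],0,1]
    - [[0,0,0.001],0,1]
    - [[0,0,0.001],0,1]

```text
time: 9.68
tool_pos: [0.525, -0.0398, 0.1264]
ee_rot: [-3.142, 0.0, 0.218]
wrist_force: [-0.1, -0.1, -1.0]
width: 0.0598
finger_force: 30.0
```

Emit:
carry_out:
  steps:
    - [[0,0,0.001],0,1]
    - [[0,0,0.001],0,1]
    - [[0,0,0.001],0,1]

```text
time: 10.05
tool_pos: [0.525, -0.0398, 0.1254]
ee_rot: [-3.142, 0.0, 0.218]
wrist_force: [0.1, 0.4, -1.8]
width: 0.0598
finger_force: 30.0
```

Emit:
carry_out:
  steps:
    - [[0,0,0.001],0,1]
    - [[0,0,0.001],0,1]
    - [[0,0,0.001],0,1]

```text
time: 10.42
tool_pos: [0.525, -0.0398, 0.1244]
ee_rot: [-3.142, 0.0, 0.218]
wrist_force: [0.1, 0.2, -1.2]
width: 0.0596
finger_force: 30.0
```

Emit:
carry_out:
  steps:
    - [[0,0,0.001],0,1]
    - [[0,0,0.001],0,1]
    - [[0,0,0.001],0,1]

```text
time: 10.8
tool_pos: [0.525, -0.0398, 0.1234]
ee_rot: [3.142, 0.0, 0.218]
wrist_force: [0.6, -0.3, -1.2]
width: 0.0601
finger_force: 30.0
```

Emit:
carry_out:
  steps:
    - [[0,0,0.001],0,1]
    - [[0,0,0.001],0,1]
    - [[0,0,0.001],0,1]

```text
time: 11.18
tool_pos: [0.5251, -0.0397, 0.1226]
ee_rot: [-3.141, -0.0, 0.218]
wrist_force: [-1.0, 1.3, 0.2]
width: 0.0598
finger_force: 30.0
```

Emit:
carry_out:
  steps:
    - [[0,0,0.0005],0,1]
    - [[0,0,0.0005],0,1]
    - [[0,0,0.0005],0,1]

```text
time: 11.55
tool_pos: [0.5251, -0.0397, 0.1221]
ee_rot: [-3.141, -0.0, 0.218]
wrist_force: [-1.6, 2.6, 1.0]
width: 0.06
finger_force: 30.0
```

Emit:
carry_out:
  steps:
    - [[-0.0003,-0.001,0],0,1]
    - [[-0.0003,-0.001,0.0005],0,1]
    - [[-0.0003,-0.001,0.0005],0,1]

```text
time: 11.92
tool_pos: [0.5246, -0.0392, 0.1213]
ee_rot: [3.141, -0.0, 0.218]
wrist_force: [0.3, -0.6, -1.1]
width: 0.0597
finger_force: 30.0
```

Moving 1 mm along the side force cleared the brush, so I keep lowering.

Emit:
carry_out:
  steps:
    - [[0,0,0.001],0,1]
    - [[0,0,0.001],0,1]
    - [[0,0,0.001],0,1]

```text
time: 12.3
tool_pos: [0.5245, -0.0391, 0.1203]
ee_rot: [3.141, 0.0, 0.218]
wrist_force: [1.3, -0.3, -1.7]
width: 0.0599
finger_force: 30.0
```

Emit:
carry_out:
  steps:
    - [[0,0,0.001],0,1]
    - [[0,0,0.001],0,1]
    - [[0,0,0.001],0,1]

```text
time: 12.68
tool_pos: [0.5245, -0.039, 0.1194]
ee_rot: [3.141, 0.0, 0.218]
wrist_force: [2.0, -0.4, -1.0]
width: 0.0597
finger_force: 30.0
```

Emit:
carry_out:
  steps:
    - [[0.0005,0,0.001],0,1]
    - [[0.0005,0,0.001],0,1]
    - [[0.0005,0,0.001],0,1]

```text
time: 13.05
tool_pos: [0.5249, -0.0388, 0.1184]
ee_rot: [-3.141, 0.0, 0.218]
wrist_force: [0.2, 0.4, -0.7]
width: 0.06
finger_force: 30.0
```

Emit:
carry_out:
  steps:
    - [[0,0,0.0007],0,1]
    - [[0,0,0.0007],0,1]
    - [[0,0,0.0007],0,1]

```text
time: 13.42
tool_pos: [0.525, -0.0387, 0.118]
ee_rot: [-3.141, -0.0, 0.218]
wrist_force: [-0.8, 1.0, 1.8]
width: 0.0594
finger_force: 30.0
```

Emit:
carry_out:
  steps:
    - [[-0.0002,-0.0003,0.0003],0,1]
    - [[-0.0002,-0.0003,0.0003],0,1]
    - [[-0.0002,-0.0003,0.0003],0,1]

```text
time: 13.8
tool_pos: [0.525, -0.0387, 0.118]
ee_rot: [3.141, -0.001, 0.218]
wrist_force: [0.3, 0.2, 3.0]
width: 0.06
finger_force: 30.0
```

Emit:
carry_out:
  steps:
    - [[0,0,0.0004],0,1]
    - [[0,0,0.0004],0,1]
    - [[0,0,0.0004],0,1]
    - [[0,0,0.0004],0,1]

```text
time: 14.3
tool_pos: [0.5251, -0.0386, 0.1179]
ee_rot: [3.141, -0.001, 0.218]
wrist_force: [-0.6, 1.3, 5.8]
width: 0.0601
finger_force: 30.0
```

Emit:
carry_out:
  steps:
    - [[0,-0.0004,0.0003],0,1]
    - [[0,-0.0004,0.0003],0,1]
    - [[0,-0.0004,0.0003],0,1]
    - [[0,-0.0004,0.0003],0,1]
    - [[0,-0.0004,0.0003],0,1]

```text
time: 14.92
tool_pos: [0.5251, -0.0385, 0.118]
ee_rot: [3.14, -0.001, 0.218]
wrist_force: [-0.4, 0.0, 6.1]
width: 0.0596
finger_force: 30.0
```

The push stays at about 6 N with no side force, so A is seated with about 30 mm standing out. Next I release and rise.

Emit:
carry_out:
  steps:
    - [[0,0,0],0,-1]
    - [[0,0,0],0,-1]
    - [[0,0,0],0,-1]
    - [[0,0,0],0,-1]
    - [[0,0,-0.03],0,-1]
    - [[0,0,-0.08],0,-1]
    - [[0,0,-0.13],0,-1]
    - [[0,0,-0.13],0,-1]
    - [[0,0,-0.13],0,-1]

```text
time: 16.05
tool_pos: [0.5244, -0.0382, 0.246]
ee_rot: [-3.141, 0.001, 0.218]
wrist_force: [0.2, 0.1, -0.5]
width: 0.0943
finger_force: 0.0
```

```bash
python3 - <<'E'
from bench import robot
from h import *
o=robot.get_obs();print(o["tool_pos"].round(4),o["ee_rot"].round(3),o["wrist_force"].round(2),o["width"])
s=robot.snapshot("wrist");np.savez("w4",**s)
W=world(s);k=(np.hypot(W[...,0]-.525,W[...,1]+.039)<.035)&(s["z_map"]>0)&(W[...,2]<.16);print(np.percentile(W[...,2][k],[50,90,98]))
for z in(.135,.137,.139): print(flats(s,(.525,-.039),z,tol=.004))
cv2.imwrite("pics/w4.png",s["image"][:,:,::-1])
E
```

```text
[ 0.5244 -0.0382  0.246 ] [-3.141e+00  1.000e-03  2.180e-01] [ 0.15  0.05 -0.53] 0.09426643067108492
[0.10459367 0.13698836 0.13808675]
(array([ 0.524, -0.039]), [(12, 60.5), (57, 62.4)], np.float64(0.139))
(array([ 0.5245, -0.0389]), [(12, 59.7), (57, 62.0)], np.float64(0.1396))
(array([ 0.5249, -0.0388]), [(12, 59.2), (57, 61.6)], np.float64(0.1396))
```

View pics/w4.png

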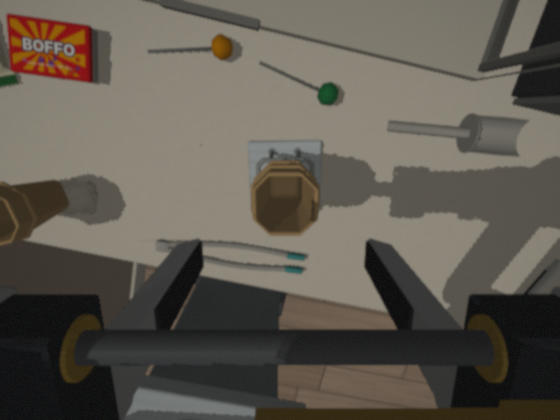

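The wrist view shows the stack upright at (285,200). A's rim is at 0.137 m, centred (0.5247, −0.0388), flats at 12°. B is at the left edge, (10,215), so I go over to it.

Emit:
carry_out:
  steps:
    - [[-0.005,-0.06,0],-0.3,-1]
    - [[-0.01,-0.12,0],-0.7,-1]
    - [[-0.015,-0.18,0],-1.2,-1]
    - [[-0.02,-0.24,0],-1.55,-1]
    - [[-0.0255,-0.29,0.02],-1.55,-1]
    - [[-0.0255,-0.3035,0.06],-1.55,-1]
    - [[-0.0255,-0.3035,0.08],-1.55,-1]
    - [[-0.0255,-0.3035,0.08],-1.55,-1]
    - [[-0.0255,-0.3035,0.08],-1.55,-1]

```text
time: 17.23
tool_pos: [0.4342, 0.2524, 0.1667]
ee_rot: [3.142, 0.0, 0.488]
wrist_force: [-0.3, 0.2, 0.2]
width: 0.0941
finger_force: 0.0
```

```bash
python3 - <<'E'
from bench import robot
from h import *
o=robot.get_obs();print(o["tool_pos"].round(4),o["ee_rot"].round(3))
s=robot.snapshot("wrist")
print(flats(s,(.4348,.2526),.1,tol=.004))
E
```

```text
[0.4342 0.2524 0.1667] [3.142 0.    0.488]
(array([0.4335, 0.2549]), [(27, 59.9), (72, 62.3)], np.float64(0.1024))
```

Emit:
carry_out:
  steps:
    - [[0.0005,-0.002,0.04],0,-1]
    - [[0.0005,-0.002,0.07],0,-1]
    - [[0.0005,-0.002,0.0845],0,-1]
    - [[0.0005,-0.002,0.0845],0,-1]
    - [[0.0005,-0.002,0.0845],0,1]
    - [[0.0005,-0.002,0.0845],0,1]
    - [[0.0005,-0.002,0.0845],0,1]
    - [[0.0005,-0.002,0.0845],0,1]
    - [[0.0005,-0.002,0.0845],0,1]

```text
time: 18.4
tool_pos: [0.434, 0.2547, 0.0828]
ee_rot: [3.141, -0.001, 0.488]
wrist_force: [-0.2, 0.0, 1.7]
width: 0.0598
finger_force: 29.8
```

Emit:
carry_out:
  steps:
    - [[0,0,-0.03],0,1]
    - [[0,0,-0.08],0,1]
    - [[0,0,-0.13],0,1]
    - [[0,0,-0.17],0,1]
    - [[0,0,-0.17],0,1]

```text
time: 19.02
tool_pos: [0.4352, 0.2553, 0.256]
ee_rot: [3.141, -0.008, 0.489]
wrist_force: [0.1, -0.6, -0.9]
width: 0.0599
finger_force: 29.8
```

Emit:
carry_out:
  steps:
    - [[-0.006,0.03,0],0.2,1]
    - [[-0.015,0.08,0],0.5,1]
    - [[-0.025,0.13,0],0.8,1]
    - [[-0.035,0.18,0],1.1,1]
    - [[-0.044,0.23,0],1.4,1]
    - [[-0.052,0.275,0],1.55,1]
    - [[-0.0575,0.3015,0],1.55,1]
    - [[-0.0575,0.3015,0],1.55,1]
    - [[-0.0575,0.3015,0],1.55,1]

```text
time: 20.15
tool_pos: [0.5236, -0.0378, 0.2507]
ee_rot: [-3.14, 0.003, 0.218]
wrist_force: [0.2, 1.2, -1.5]
width: 0.0599
finger_force: 29.8
```

```bash
python3 - <<'E'
from bench import robot
from h import *
o=robot.get_obs();print(o["tool_pos"].round(4),o["ee_rot"].round(3),o["wrist_force"].round(2),o["width"])
s=robot.snapshot("wrist")
h=o["tool_pos"][2]+.0172
W=world(s);k=(abs(W[...,2]-h)<.004)&(np.hypot(W[...,0]-.525,W[...,1]+.039)<.045);print(k.sum(),W[...,2][k].mean(),h)
cv2.imwrite("pics/w5.png",s["image"][:,:,::-1])
E
```

```text
[ 0.5236 -0.0378  0.2507] [-3.14e+00  3.00e-03  2.18e-01] [ 0.19  1.19 -1.47] 0.059895932629423713
3250 0.2676131678516481 0.267852307932235
```

View pics/w5.png

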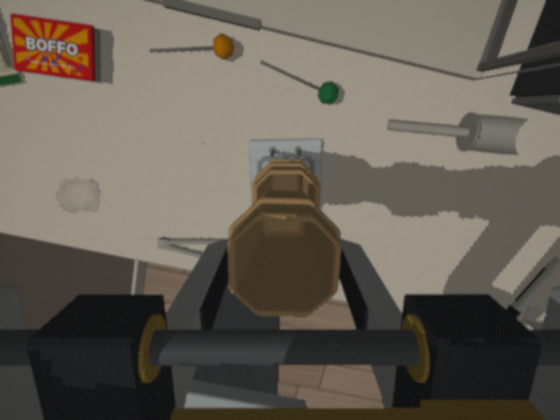

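B is held square in the wrist view, centred at about (284,256), right in front of the stack at (286,180). Next I lower it to just above the earliest seating height.

Emit:
carry_out:
  steps:
    - [[0.0005,0.0006,0.02],0,1]
    - [[0.0005,0.0006,0.045],0,1]
    - [[0.0005,0.0006,0.065],0,1]
    - [[0.0005,0.0006,0.073],0,1]
    - [[0.0005,0.0006,0.073],0,1]
    - [[0.0005,0.0006,0.073],0,1]

```text
time: 20.95
tool_pos: [0.5254, -0.0388, 0.1804]
ee_rot: [3.141, -0.002, 0.218]
wrist_force: [0.7, 0.2, -0.3]
width: 0.06
finger_force: 29.8
```

Emit:
carry_out:
  steps:
    - [[-0.0004,0,0.006],0,1]
    - [[-0.0004,0,0.011],0,1]
    - [[-0.0004,0,0.011],0,1]
    - [[-0.0004,0,0.011],0,1]

```text
time: 21.45
tool_pos: [0.5246, -0.0392, 0.1682]
ee_rot: [3.142, 0.0, 0.218]
wrist_force: [0.6, -0.0, -1.0]
width: 0.0598
finger_force: 29.8
```

Emit:
carry_out:
  steps:
    - [[0,0,0.001],0,1]
    - [[0,0,0.001],0,1]
    - [[0,0,0.001],0,1]

```text
time: 21.82
tool_pos: [0.5247, -0.0392, 0.1674]
ee_rot: [3.141, -0.0, 0.218]
wrist_force: [0.1, -0.8, -1.6]
width: 0.06
finger_force: 29.8
```

Emit:
carry_out:
  steps:
    - [[0,0,0.001],0,1]
    - [[0,0,0.001],0,1]
    - [[0,0,0.001],0,1]

```text
time: 22.2
tool_pos: [0.5246, -0.0392, 0.1663]
ee_rot: [3.141, -0.0, 0.218]
wrist_force: [0.7, -0.4, -1.3]
width: 0.0602
finger_force: 29.8
```

Emit:
carry_out:
  steps:
    - [[0,0,0.001],0,1]
    - [[0,0,0.001],0,1]
    - [[0,0,0.001],0,1]

```text
time: 22.58
tool_pos: [0.5247, -0.0392, 0.1655]
ee_rot: [3.141, -0.0, 0.218]
wrist_force: [1.6, 0.5, 1.9]
width: 0.0601
finger_force: 29.8
```

Emit:
carry_out:
  steps:
    - [[0.0005,-0.0001,0],0,1]
    - [[0.0005,-0.0001,0.0003],0,1]
    - [[0.0005,-0.0001,0.0003],0,1]

```text
time: 22.95
tool_pos: [0.525, -0.0391, 0.1651]
ee_rot: [3.141, -0.0, 0.218]
wrist_force: [-0.3, -0.5, 0.9]
width: 0.06
finger_force: 29.8
```

Emit:
carry_out:
  steps:
    - [[0,0,0.0006],0,1]
    - [[0,0,0.0006],0,1]
    - [[0,0,0.0006],0,1]

```text
time: 23.32
tool_pos: [0.5251, -0.039, 0.1645]
ee_rot: [3.141, -0.0, 0.218]
wrist_force: [-0.2, -0.8, 2.5]
width: 0.0603
finger_force: 29.8
```

Emit:
carry_out:
  steps:
    - [[0,0.0003,0.0005],0,1]
    - [[0,0.0003,0.0005],0,1]
    - [[0,0.0003,0.0005],0,1]

```text
time: 23.7
tool_pos: [0.5252, -0.0391, 0.1642]
ee_rot: [-3.142, -0.0, 0.218]
wrist_force: [-1.2, -0.1, 4.6]
width: 0.0599
finger_force: 29.8
```

Emit:
carry_out:
  steps:
    - [[-0.0004,0,0.0002],0,1]
    - [[-0.0004,0,0.0004],0,1]
    - [[-0.0004,0,0.0004],0,1]
    - [[-0.0004,0,0.0004],0,1]

```text
time: 24.2
tool_pos: [0.5251, -0.0392, 0.1642]
ee_rot: [3.142, -0.001, 0.218]
wrist_force: [-0.1, -0.3, 5.3]
width: 0.06
finger_force: 29.8
```

Emit:
carry_out:
  steps:
    - [[0.0006,0,0.0002],0,1]
    - [[0,0.0006,0.0002],0,1]
    - [[-0.0006,0,0.0002],0,1]
    - [[0,-0.0006,0.0002],0,1]
    - [[0.0006,0,0.0002],0.1,1]
    - [[0,0,0.0002],-0.1,1]
    - [[0,0,0.0002],0,1]
    - [[0,0,0.0002],0,1]
    - [[0,0,0.0002],0,1]

```text
time: 25.32
tool_pos: [0.525, -0.0393, 0.1637]
ee_rot: [3.141, -0.001, 0.218]
wrist_force: [1.0, 0.4, 5.8]
width: 0.0599
finger_force: 29.8
```

Emit:
carry_out:
  steps:
    - [[0.0003,0,0.0004],0,1]
    - [[0.0003,0,0.0004],0,1]
    - [[0.0003,0,0.0004],0,1]
    - [[0.0003,0,0.0004],0,1]
    - [[0.0003,0,0.0004],0,1]

```text
time: 25.95
tool_pos: [0.5252, -0.0393, 0.1637]
ee_rot: [3.141, -0.001, 0.218]
wrist_force: [-0.5, 1.5, 6.7]
width: 0.0597
finger_force: 29.8
```

Emit:
carry_out:
  steps:
    - [[0.001,0,0],0,1]
    - [[0.001,0,0],0,1]
    - [[0,0.001,0],0,1]
    - [[-0.001,0,0],0,1]
    - [[-0.001,0,0],0,1]
    - [[0,-0.001,0],0,1]
    - [[0,-0.001,0],0,1]
    - [[0,0,0],0,1]
    - [[0,0,0],0,1]
    - [[0,0,0],0,1]

```text
time: 27.2
tool_pos: [0.5252, -0.0392, 0.1636]
ee_rot: [3.141, -0.001, 0.218]
wrist_force: [-0.9, 0.8, 6.6]
width: 0.0598
finger_force: 29.8
```

```bash
python3 - <<'E'
from bench import robot
from h import *
o=robot.get_obs();print(o["tool_pos"].round(4),o["wrist_force"].round(2),o["wrist_torque"].round(2))
s=robot.snapshot("wrist");t=robot.snapshot("scene")
for n,q in(("w",s),("s",t)):
  W=world(q);k=(np.hypot(W[...,0]-.525,W[...,1]+.039)<.04)&(q["z_map"]>0)
  H,e=np.histogram(W[...,2][k],bins=np.arange(.09,.2,.004));print(n,dict(zip((e[:-1]*1000).astype(int).tolist(),H.tolist())))
cv2.imwrite("pics/s6.png",cv2.resize(t["image"][130:250,220:360],(700,600),interpolation=2)[:,:,::-1])
E
```

```text
[ 0.5252 -0.0392  0.1636] [-0.87  0.82  6.57] [ 0.34  0.19 -0.02]
w {90: 183, 94: 168, 98: 139, 102: 152, 106: 170, 110: 183, 114: 699, 118: 312, 122: 323, 126: 336, 130: 371, 134: 538, 138: 300, 142: 338, 146: 347, 150: 371, 154: 430, 158: 1198, 162: 670, 166: 708, 170: 845, 174: 884, 178: 2534, 182: 449, 186: 208, 190: 228, 194: 229}
s {90: 27, 94: 24, 98: 26, 102: 30, 106: 14, 110: 26, 114: 47, 118: 27, 122: 27, 126: 25, 130: 38, 134: 42, 138: 28, 142: 28, 146: 29, 150: 17, 154: 38, 158: 67, 162: 35, 166: 35, 170: 36, 174: 44, 178: 40, 182: 1, 186: 1, 190: 2, 194: 1}
```

View pics/s6.png

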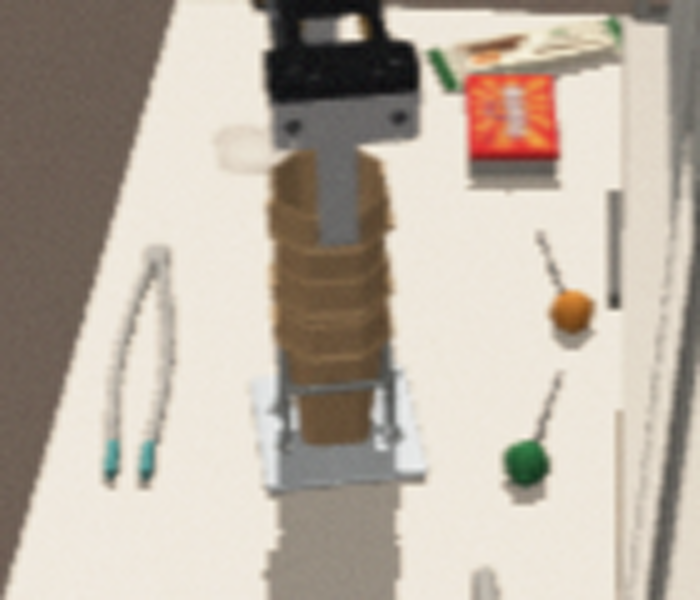

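The scene crop shows three tubs nested upright at about (330,260), with the fingers still on the top collar. The push stayed at 6.6 N and the height didn't change through a ±1 mm sideways wiggle, so B is seated. Next I release, retreat and check.

Emit:
carry_out:
  steps:
    - [[0,0,0],0,-1]
    - [[0,0,0],0,-1]
    - [[0,0,0],0,-1]
    - [[0,0,0],0,-1]
    - [[0,0,-0.03],0,-1]
    - [[0,0,-0.07],0,-1]
    - [[0,0,-0.1],0,-1]
    - [[-0.05,0,-0.1],0,-1]
    - [[-0.1,0,-0.1],0,-1]
    - [[-0.1,0,-0.1],0,-1]

```text
time: 28.55
tool_pos: [0.4255, -0.0612, 0.2635]
ee_rot: [3.141, -0.001, 0.216]
wrist_force: [0.7, -0.4, -0.2]
width: 0.0936
finger_force: 0.0
```

```bash
python3 - <<'E'
from bench import robot
from h import *
s=robot.snapshot("wrist")
W=world(s);k=(np.hypot(W[...,0]-.525,W[...,1]+.039)<.04)&(s["z_map"]>0)
print(np.percentile(W[...,2][k],[90,95,99]))
print(flats(s,(.525,-.039),.181,tol=.004),flats(s,(.525,-.039),.137,tol=.002))
t=robot.snapshot("scene");cv2.imwrite("pics/s7.png",t["image"][:,:,::-1])
E
```

```text
[0.18111553 0.18163401 0.18242094]
(array([ 0.5239, -0.0394]), [(11, 59.5), (56, 61.9)], np.float64(0.1838)) (array([ 0.5403, -0.0491]), [(13, 19.2), (61, 17.8)], np.float64(0.139))
```

View pics/s7.png

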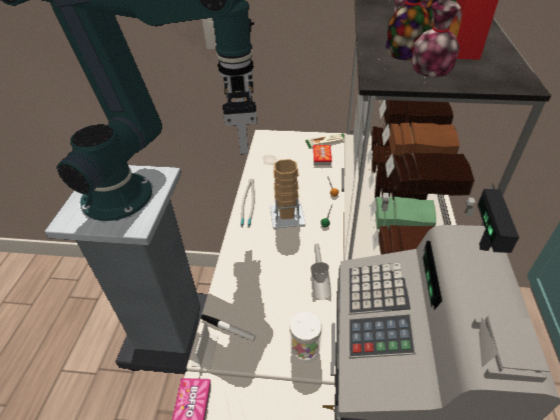

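The stack stands upright at (286,190) with its top rim at 0.181 m. The jar, tin and scoop haven't moved, and the gripper is clear.

```bash
python3 -c "
from bench import robot
print(robot.close_job())"
```

```text
the job is handed in; nothing more can be done
None
```

Both tubs are nested flats to flats on the holder stack, each lowered by feel to a steady push of about 6–7 N and then released; the jar, tin and scoop were left where they were, and the job was handed in at about 29 s (no verdict came back).

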